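Clamp a spice jar in the ratchet bench clamp and keep the trigger squeezed

ROBOT

A 7-joint arm with a two-finger parallel gripper is mounted at the origin on a cart in front of the work surface, level with it; the furniture and walls round the work are solid. World frame = base frame: x ahead of the robot, y to its left, z up, the work surface at z = 0. Lengths are in m, angles in rad, forces in N, time in s.
With the tool pointing down it reaches from about 0.4 to 0.85 m from the base axis. Payload 10.4 kg.
Tool frame: the origin (TCP) lies at the very end of the fingers, on their centre line; the grasp point (between the pads) lies 19 mm behind it; z points along the fingers, y is the line along which they close (so a half turn about z gives the same grasp; the last joint's range is limited). The gripper opens to 87 mm and grips with 3 to 60 N. Pads are 19 mm wide; open, the fingers measure 117 mm over their backs; the gripper's body (75 mm by 190 mm) begins 51 mm behind the grasp point.
Start: joints at [1.129, 0.332, -0.065, 1.46, 0.022, 1.35, -0.088], TCP at [0.254, -0.571, 0.223] pointing down, gripper open.
Joint ranges: [-2.6, 2.6], [-0.5, 2.12], [-1.47, 1.34], [0.16, 2.42], [-1.27, 4.41], [0.06, 2.06], [-2.6, 2.6]. Speed limits (rad/s): [2.22, 2.22, 2.79, 2.79, 3.14, 3.14, 3.14].

INTERFACE

Orientations are given as a unit quaternion [x, y, z, w].
In Python, from bench import r gives the robot as it stands.
- The arm moves only by the shell command python3 -m crank 'ROWS' [FORCE]. ROWS is JSON, a list that holds one entry, the list of rows, each a list of 5 numbers: the shift along the tool's x, y, z in mm, then the turn about the tool's z in degrees, then the opening, from -1 (shut) to 1 (fully open). A call has 1 to 20 rows; each row is the pose to reach, as a shift and turn from the pose commanded when the call began, along the tool's axes at that moment; what a row does not reach only later rows make up. A row lasts 1/10 s, in which the tool goes at most 50 mm and 8.59 degrees, less where a joint would pass 70% of its speed; a pose out of reach is approached as far as the arm can. A call with a gripper value outside its range is refused whole. The fingers move at their own pace and stop on an object; FORCE is the grip in N (left out, the last holds). Time passes only in rows, so rows that repeat a pose let the fingers close. It gives the time, the measured TCP pose, the force, the opening and the grip force at its end, in the units of the state.
- r.read_state(): the state, without advancing time (a new reading comes with each control period).
- r.camera(name): name is "scene" or "top"; returns a dict with "image" (420x560x3 uint8, red, green, blue), "vfov" (degrees; the focal length in pixels is half the picture's height over the tangent of half this angle, whatever the lens; pixels are square), "cx", "cy" (the principal point, pixels), "eye" and "attitude" of the camera in the world. Camera axes: x right, y down, z forward; pixel columns grow to the right and rows downward; lengths in m; the calibration is good to about 2 mm. A picture is of the moment at which its call begins. There is no depth.
- r.close_job(): hands the job in; it is judged then, once.
The state is a dict: "time": time; "joint_positions": joint angles; "joint_vel": joint speeds; "joint_torque": joint torques, N m; "ee_pos": TCP position; "eef_rot": TCP orientation; "ft_force": force on the tool from outside, world axes, zero at the start; "torque": the same for the moment, N m; "width": finger opening in m; "grip_force": force on a finger pad.
Only numpy, scipy, OpenCV 4.12 (cv2) and the standard library are available. Lean on these libraries where they do the work, as an engineer would, in place of code of your own. Each camera call takes 0.05 s, during which the arm holds its last target. There are 200 camera calls.

TASK

The lid of the spice jar is stuck: stand the jar upright on the deck of the bench clamp, midway between its two jaws, and let go of it, then pump the clamp's orange trigger, squeezing and releasing it, until the moving jaw has closed on the jar and grips it firmly against the fixed jaw. Go gently so that the glass is not crushed, work the moving jaw only through the trigger, leave the other things where they stand, and finish while still squeezing the trigger, so that the jar stays held for me to unscrew it.

Things in the scene. Friction and masses are not known exactly. Their poses are not given: they have to be found in the camera images.
- spice_jar: Small glass spice jar with a dark screw lid and a green label, loose, standing on the worktop: 44 mm diameter, 105 mm tall, 110 g (may differ by 30 %). Origin at the centre of its underside, z up along the jar. Take it round the lid (the top 25 mm) so that the fingers stay above the clamp's jaws.
- clamp: One-hand ratchet bench clamp fixed to the worktop (place and yaw vary). Pale wooden deck, x +-47, y -147 to +133 mm, its top 24 mm above the origin, slotted along y for a toothed bar that sticks out up to 42 mm past the -y end as the clamp closes. Origin on the worktop under the fixed jaw's notch; y runs along the bar towards the moving jaw, z up. Black cheeks: y -142 to -58, 40 wide, up to z 78.
- handle (a point): Point on the fixed black handle, at clamp y = -82 mm, 112 mm above the worktop. The handle is an upright post 24 mm in x, 16 mm in y, its top 136 mm above the worktop. The face towards the jaws is at clamp y = -74 mm.
- trigger: Orange lever behind the handle, 22 mm in x, 9 mm thick with an 18 mm thick round swell 112 mm up, where the finger bears, top 136 mm above the worktop; origin on its level pin, clamp y = -112, 65 mm above the worktop. At rest it leans away from the handle: there, handle and trigger measure 54 mm over their outsides (clamp y -74 to -128), fully squeezed 40 mm (0.30 rad). A spring returns it when let go.
- squeeze_point (a point): Between handle and trigger on the clamp's middle line, y = -95 mm, 112 mm above the worktop: centre the fingers here, closing along the clamp's y. Pumping takes 7 to 10 N. Once the jaw is on the jar the trigger stops short of its full stroke; the jar then gets the push on the trigger less some 9 N. Firm is over 4 N, crushing over 45 N: squeeze with 15 to 20 N (a finger bearing alone may carry the push of both).
- moving_pad (a point): Centre of the moving jaw's pad face. Its distance from point fixed_pad along the clamp's y is the jaw opening: 74 to 104 mm at the start, about 45 mm closed on the jar. A full stroke of the trigger closes it by about 12 mm (teeth of 6 mm; a short stroke less, the first may lose a tooth); releasing the trigger does not move it back.
- moving_jaw: Toothed bar with, at its +y end, the moving jaw: dark steel plate 50 mm wide with a flat orange pad, from the deck to 74 mm above the worktop. Friction of 4 N keeps it where it is; only the trigger may drive it. Its origin has no use: see point moving_pad.
- fixed_jaw: The fixed jaw, dark steel with two orange pads forming a shallow V open to the clamp's +y: notch at clamp y = 0, wings to about y = +12 mm, 62 mm wide in x, 24 to 74 mm above the worktop. Origin at the notch, at deck height. A jar pressed into it has its axis about 23 mm from the notch.
- fixed_pad (a point): Notch of the fixed jaw's V, 52 mm above the worktop.
- seat (a point): Point on top of the deck (24 mm above the worktop), on the middle line, 40 mm from the fixed jaw's notch: set the jar's underside down here; the moving jaw will push it on to the fixed jaw.
- salt: Glass salt shaker with a steel cap, 44 mm diameter, 90 mm tall; bystander. Origin at the centre of its underside.
- olives: Olive jar with a grey lid, 63 mm diameter, 110 mm tall; bystander. Origin at the centre of its underside.
- tumbler: Small clear shot glass, 48 mm diameter, 61 mm tall; bystander. Origin at the centre of its underside.

How it is judged:
On the way, in this order (a step that is already met when the one before it is completed fails the run):
1. the jar stands upright on the clamp's deck between the jaws, let go (x of spice_jar in the frame of clamp between -0.016 and 0.016 m and y of spice_jar in the frame of clamp between 0.015 and 0.085 m and z of spice_jar in the frame of clamp between 0.02 and 0.029 m and angle between spice_jar's own z axis and vertical below 0.12 rad and contact force between the fingers and spice_jar below 0.3 N), for 0.2 s.
2. the moving jaw, drawn by the squeezed trigger, presses the jar against the fixed jaw (contact force between moving_jaw and spice_jar between 4 and 45 N and contact force between fixed_jaw and spice_jar above 4 N and contact force between the fingers and trigger above 4 N), for 0.2 s.
At the end, for the whole second after the job is handed in: The program finishes while squeezing: the fingers press the trigger with more than 4 N, both jaws press the jar with more than 4 N and the moving jaw with less than 45 N; the jar stands upright (within 0.12 rad) on the deck, within 16 mm of its middle line, at rest and not touched by the fingers (all of step 1 and all of step 2 and linear speed of spice_jar below 0.02 m/s); the arm keeps its last pose, push and grip.
It fails at once if the jar is crushed: the moving jaw presses it with more than 45 N (contact force between moving_jaw and spice_jar above 45 N).
It fails at once if the fingers crush the jar: over 130 N in all (contact force between the fingers and spice_jar above 130 N).
It fails at once if the moving jaw or its bar is pushed by the robot instead of by the trigger (contact force between any of the fingers, the arm and moving_jaw above 3 N).
It fails at once if the salt shaker, olive jar or small glass is moved by more than 30 mm (distance of any of salt, olives, tumbler from where it was at the start of the episode above 0.03 m).
It also fails if it takes over 61 s, if anything falls off the work surface, if the arm or the gripper's body presses on something with over 40 N, if the wrist force passes 120 N, or if a joint passes its speed limit or range.

## Working session

There is one attempt and no reset: what is moved stays moved. The work goes in short steps, Python scripts to look and compute and a shell command to move; the robot and the scene stay as the last step left them, time stands still between calls to the robot, and variables do not carry over. Pictures are saved under pics/ and viewed, at most 10 in all, crops included, and the job is handed in when it is done.

```bash
mkdir -p pics
python3 - <<'E'
from bench import r
import cv2
for n in("scene","top"):
    c=r.camera(n); cv2.imwrite(f"pics/{n}0.png",cv2.cvtColor(c["image"],cv2.COLOR_RGB2BGR))
    print({k:v for k,v in c.items() if k!="image"})
print(r.read_state())
E
```

```text
{'vfov': 54.227093784910764, 'cx': 283.93463117297694, 'cy': 211.18326040121727, 'eye': array([-0.18894947,  0.64330766,  0.56964792]), 'attitude': array([-0.33705299,  0.78102383, -0.47835037,  0.21812378])}
{'vfov': 54.10541303690406, 'cx': 281.88074879448584, 'cy': 207.18434955676173, 'eye': array([0.30788976, 0.00595005, 1.05670843]), 'attitude': array([-0.70146949,  0.70651819, -0.06515125,  0.06728973])}
{'time': 0.1, 'joint_positions': array([ 1.12944215,  0.33279772, -0.06468064,  1.46082392,  0.02159806,
        1.34988681, -0.08848282]), 'joint_vel': array([ 0.00167736, -0.00122076,  0.00076182, -0.00164107,  0.00023292,
       -0.00124515,  0.0003358 ]), 'joint_torque': array([ 4.23851179e-04, -6.24545360e+01,  2.41092662e-02, -3.90720999e+01,
       -6.14078692e-02,  3.66218237e-02,  2.72304658e-05]), 'ee_pos': array([ 0.25399408, -0.57070438,  0.22185624]), 'eef_rot': array([ 9.78158633e-01,  2.07858884e-01, -1.55107643e-04, -5.90293676e-04]), 'ft_force': array([-0.08836708, -0.11110008,  0.03939818]), 'torque': array([ 0.02946432,  0.0137815 , -0.05350691]), 'grip_force': 0.0, 'width': 0.08706082695228624}
```

View pics/scene0.png

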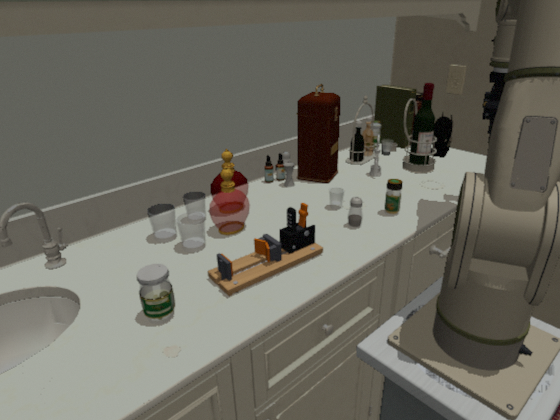

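View pics/top0.png

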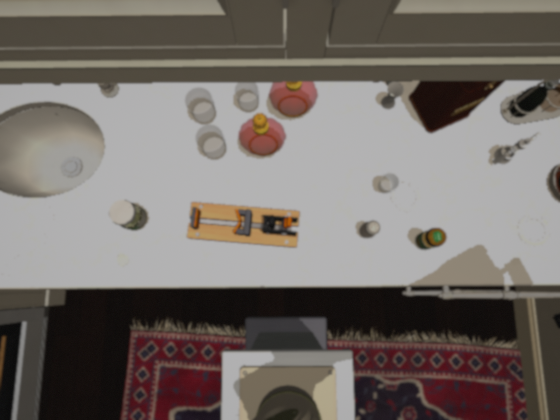

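```bash
cat > h.py <<'E'
from bench import r
import cv2, numpy as np
from scipy.spatial.transform import Rotation as R
def cam(n):
    c=r.camera(n); c["f"]=210/np.tan(np.radians(c["vfov"])/2); c["R"]=R.from_quat(c["attitude"]).as_matrix(); return c
def proj(c,P):
    q=(np.atleast_2d(P)-c["eye"])@c["R"]; return q[:,:2]/q[:,2:]*c["f"]+[c["cx"],c["cy"]]
def ray(c,uv,z):
    d=c["R"]@np.array([(uv[0]-c["cx"])/c["f"],(uv[1]-c["cy"])/c["f"],1]); return c["eye"]+d*(z-c["eye"][2])/d[2]
def crop(c,name,x,y,w,h,k):
    im=cv2.cvtColor(c["image"],cv2.COLOR_RGB2BGR)[y:y+h,x:x+w]; cv2.imwrite(f"pics/{name}.png",cv2.resize(im,None,fx=k,fy=k,interpolation=cv2.INTER_CUBIC))
E
python3 - <<'E'
from h import *
s=cam("scene");t=cam("top")
for c in(s,t): print(c["f"],c["R"].round(3),proj(c,[[0,0,0],[.254,-.571,.222],[0.4,0,0]]).round(0))
print("jar lid scene z.105",ray(s,(395,183),.105),"top",ray(t,(437,236),.105),"bottom",ray(s,(393,210),0))
print("deck corners top",[ray(t,p,.024).round(3) for p in[(191,203),(188,239),(300,210),(297,247)]])
print("deck corners scene",[ray(s,p,.024).round(3) for p in[(211,270),(234,284),(324,250)]])
a=s["image"];
crop(s,"s1",190,170,230,130,3.4); crop(t,"t1",180,190,120,65,6.5)
E
```

```text
410.13683106566924 [[-0.678 -0.318  0.663]
 [-0.735  0.315 -0.6  ]
 [-0.018 -0.894 -0.447]] [[474. 343.]
 [492. 137.]
 [317. 259.]]
411.21261908428573 [[-0.007 -0.982  0.186]
 [-1.     0.007  0.002]
 [-0.004 -0.186 -0.982]] [[287. 417.]
 [577. 311.]
 [285. 249.]]
jar lid scene z.105 [ 0.40748381 -0.33297149  0.105     ] top [ 0.41774001 -0.35142878  0.105     ] bottom [ 0.42431277 -0.36622864  0.        ]
deck corners top [array([0.517, 0.241, 0.024]), array([0.424, 0.246, 0.024]), array([ 0.496, -0.038,  0.024]), array([ 0.402, -0.029,  0.024])]
deck corners scene [array([0.515, 0.239, 0.024]), array([0.434, 0.232, 0.024]), array([ 0.391, -0.013,  0.024])]
```

View pics/s1.png

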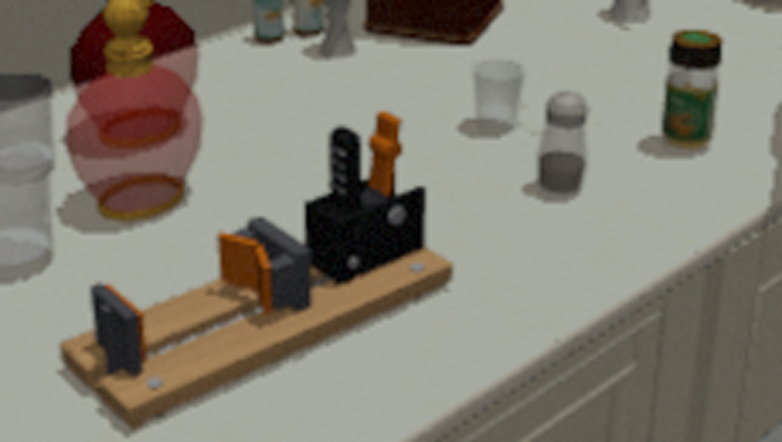

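View pics/t1.png

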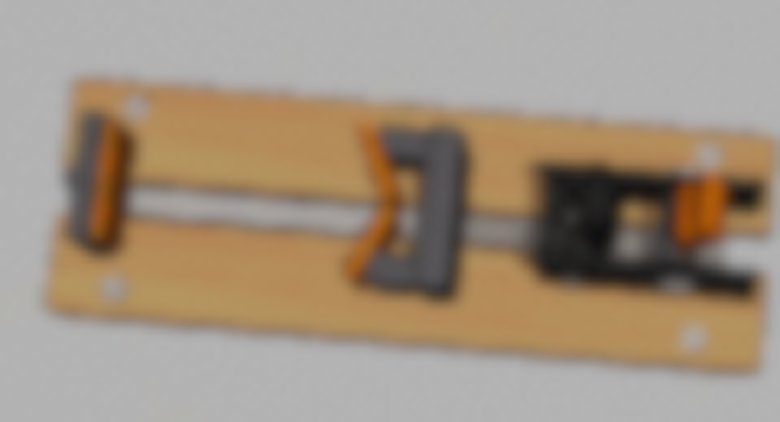

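```bash
python3 - <<'E'
from h import *
from scipy.optimize import least_squares
s=cam("scene");t=cam("top")
# distortion: front edge straightness in top
g=cv2.cvtColor(t["image"],cv2.COLOR_RGB2GRAY).astype(float)
xs=np.arange(70,400,5); e=[]
for x in xs:
    d=np.diff(cv2.GaussianBlur(g,(3,3),0)[275:300,x]); w=np.clip(-d,0,None); w[w<w.max()*.3]=0; e.append(275.5+(w*np.arange(24)).sum()/w.sum())
p=np.polyfit(xs,e,1); print("edge resid",(np.array(e)-np.polyval(p,xs)).round(1)[::5])
for n,c,(x,y,w,h) in(("s",s,(380,170,30,20)),("t",t,(415,220,40,35))):
    a=c["image"][y:y+h,x:x+w].astype(int); m=(a[...,1]>a[...,0]+15)&(a[...,1]>a[...,2]+15)
    v,u=np.nonzero(m); print(n,len(u),u.mean()+x,v.mean()+y,u.min()+x,u.max()+x,v.min()+y,v.max()+y,ray(c,(u.mean()+x,v.mean()+y),.105).round(4))
crop(t,"t2",340,160,130,97,6); 
a=crop(s,"s2",330,165,85,65,9)
E
python3 -c "
import cv2,numpy as np
a=cv2.imread('pics/t2.png');b=cv2.imread('pics/s2.png');h=590
b=cv2.resize(b,(400,306));a=cv2.resize(a,(400,298));cv2.imwrite('pics/j2.png',np.vstack([a,b])[:600])"
```

```text
edge resid [ 0.2 -0.1 -0.  -0.1  0.   0.   0.1 -0.1 -0.1  0.  -0.1  0.1  0.1 -0. ]
s 16 394.625 180.8125 391 398 180 182 [ 0.4177 -0.3463  0.105 ]
t 66 436.8787878787879 236.03030303030303 433 441 231 241 [ 0.4177 -0.3511  0.105 ]
```

View pics/j2.png

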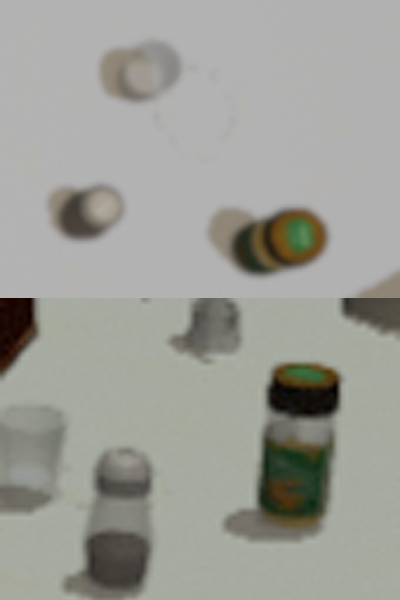

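Run:
```python
from h import *
from scipy.optimize import least_squares
s=cam("scene");t=cam("top")
def px(l,k,o): return (np.array(l)+.5)/k-.5+o
T=px([(75,80),(47,312),(778,138),(758,370)],6.5,[180,190])
S=px([(62,348),(132,405),(452,264)],3.4,[190,170])
D=np.array([[.047,.133,.024],[-.047,.133,.024],[.047,-.147,.024],[-.047,-.147,.024]])
def W(q,P): return np.atleast_2d(P)@R.from_euler("z",q[2]).as_matrix().T+[q[0],q[1],0]
f=lambda q:np.r_[(proj(t,W(q,D))-T).ravel(),(proj(s,W(q,D[[0,1,3]]))-S).ravel()]
o=least_squares(f,[.46,.1,0.05]); q=o.x; print(q,o.fun.round(1))
ot=least_squares(lambda q:(proj(t,W(q,D))-T).ravel(),q); print("top only",ot.x)
P={"handle":(0,-.082,.136),"trig":(0,-.136,.136),"notch":(0,0,.074),"seat":(0,.04,.024),"sq":(0,-.095,.112)}
for k,p in P.items(): print(k,W(q,p)[0].round(4),((proj(t,W(q,p))[0]-[180,190])*6.5).round(),((proj(s,W(q,p))[0]-[190,170])*3.4).round())
for y in(.07,.08,.09,.1): print(y,((proj(t,W(q,(0,y,.074)))[0]-[180,190])*6.5).round())
st=r.read_state(); Rt=R.from_quat(st["eef_rot"]).as_matrix(); print(Rt.round(3)); J=np.array([.417,-.35,.083])
print("to jar, tool frame mm",((J-st["ee_pos"])@Rt*1000).round(1), "tool y yaw",np.degrees(np.arctan2(Rt[1,1],Rt[0,1])))
print("salt",ray(t,(372.8,227),.09),"tumbler",ray(t,(387,184),.061))
```

```text
[ 0.4620302   0.11530858 -0.08624227] [-1.  -0.3 -1.2  0.4 -0.3 -0.8  0.1  0.3  0.  -2.1  0.3  0.5  1.6 -1.1]
top only [ 0.46183412  0.11377802 -0.09015622]
handle [0.455  0.0336 0.136 ] [590. 190.] [347. 127.]
trig [ 0.4503 -0.0202  0.136 ] [744. 202.] [405. 106.]
notch [0.462  0.1153 0.074 ] [375. 199.] [256. 241.]
seat [0.4655 0.1552 0.024 ] [287. 211.] [212. 321.]
sq [0.4538 0.0207 0.112 ] [628. 204.] [362. 152.]
0.07 [188. 185.]
0.08 [162. 183.]
0.09 [135. 181.]
0.1 [108. 178.]
[[ 0.914  0.407 -0.   ]
 [ 0.407 -0.914  0.   ]
 [-0.    -0.    -1.   ]]
to jar, tool frame mm [ 238.6 -135.6  139.5] tool y yaw -66.00614689281763
salt [ 0.44198152 -0.20682262  0.09      ] tumbler [ 0.55365513 -0.25370141  0.061     ]
```

```bash
python3 -m crank '[[[45,-25,10,8,1],[85,-48,25,16,1],[125,-70,40,24,1],[165,-93,50,29,1],[205,-116,55,29,1],[230,-130,60,29,1],[239,-136,60,29,1],[239,-136,60,29,1],[239,-136,60,29,1]]]' 20
python3 - <<'E'
from h import *
s=cam("scene");t=cam("top");st=r.read_state();print(st["ee_pos"],R.from_quat(st["eef_rot"]).as_matrix().round(3).tolist(),proj(t,st["ee_pos"]),proj(s,st["ee_pos"]))
Rt=R.from_quat(st["eef_rot"]).as_matrix();print(((np.array([.417,-.349,.081])-st["ee_pos"])@Rt*1000).round(1))
crop(s,"s3",300,80,160,160,3.6);
E
```

```text
time: 1.3
ee_pos: [0.4163, -0.3511, 0.1629]
eef_rot: [0.999, -0.045, 0.0, 0.0]
ft_force: [-0.0, 0.3, 0.6]
width: 0.0871
grip_force: 0.0
[ 0.41603801 -0.35140358  0.16273817] [[0.996, -0.09, -0.0], [-0.09, -0.996, -0.001], [-0.0, 0.001, -1.0]] [[446.75409232 233.66517232]] [[398.1833401  161.87634348]]
[ 0.7 -2.5 81.7]
```

View pics/s3.png

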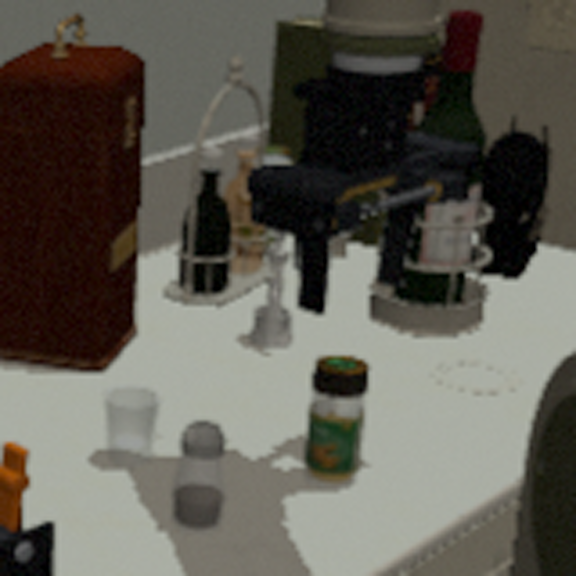

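The gripper straddles the jar: the tips at crop (312,308) and (395,285) average to (353,296), which matches the projected TCP. Next I descend and grip.

```bash
python3 -m crank '[[[0,-2,30,0,1],[0,-2,55,0,1],[0,-2,72,0,1],[0,-2,81,0,1],[0,-2,81,0,1],[0,-2,81,0,0.2],[0,-2,81,0,-0.5],[0,-2,81,0,-0.5],[0,-2,81,0,-0.5],[0,-2,81,0,-0.5],[0,-2,81,0,-0.5],[0,-2,81,0,-0.5],[0,-2,60,0,-0.5],[0,-2,30,0,-0.5],[0,-2,0,0,-0.5],[0,-2,0,0,-0.5]]]' 20
python3 - <<'E'
from h import *
st=r.read_state();Rt=R.from_quat(st["eef_rot"]).as_matrix();print(Rt[:,1])
print(((np.array([.4655,.1545,.105])-st["ee_pos"])@Rt*1000).round(1))
E
```

```text
time: 3.0
ee_pos: [0.4192, -0.3488, 0.1666]
eef_rot: [0.999, -0.044, 0.003, 0.002]
ft_force: [0.8, 0.3, -1.5]
width: 0.0437
grip_force: 20.0
[-0.0872742  -0.99617825  0.00348068]
[   1.9 -505.6   59.8]
```

```bash
python3 -m crank '[[[0,0,-30,0,-0.5],[0,0,-65,0,-0.5],[0,-10,-85,0,-0.5],[0,-35,-90,0,-0.5],[0,-70,-90,0,-0.5],[0,-105,-90,0,-0.5],[0,-140,-90,0,-0.5],[0,-175,-90,0,-0.5],[0,-210,-90,0,-0.5],[0,-245,-90,0,-0.5],[0,-280,-90,0,-0.5],[0,-315,-90,0,-0.5],[0,-350,-90,0,-0.5],[0,-385,-90,0,-0.5],[0,-420,-90,0,-0.5],[0,-450,-90,0,-0.5],[0,-475,-90,0,-0.5],[0,-495,-90,0,-0.5],[0,-505,-90,0,-0.5],[0,-505,-90,0,-0.5]]]'
python3 -m crank '[[[0,0,20,0,-0.5],[0,0,50,0,-0.5],[0,0,80,0,-0.5],[0,0,100,0,-0.5],[0,0,110,0,-0.5],[0,0,110,0,-0.5],[0,0,110,0,-0.5]]]'
python3 - <<'E'
from h import *
s=cam("scene");t=cam("top");st=r.read_state();Rt=R.from_quat(st["eef_rot"]).as_matrix();print(Rt.round(4).tolist())
print(((np.array([.4655,.1545,.105])-st["ee_pos"])@Rt*1000).round(1),st["ft_force"])
crop(s,"s4",180,120,180,180,3.3)
E
```

```text
time: 5.0
ee_pos: [0.4611, 0.1565, 0.2519]
eef_rot: [0.999, -0.043, -0.001, -0.0]
ft_force: [-0.5, -0.3, -0.3]
width: 0.0438
grip_force: 20.0
time: 5.7
ee_pos: [0.462, 0.1552, 0.1434]
eef_rot: [0.999, -0.044, 0.0, -0.0]
ft_force: [0.5, 0.4, -0.6]
width: 0.0435
grip_force: 20.0
[[0.9962, -0.0876, 0.0019], [-0.0876, -0.9962, 0.0002], [0.0019, -0.0004, -1.0]]
[ 3.3  0.7 38.7] [-1.1904415  -0.4084575  -0.91693698]
```

View pics/s4.png

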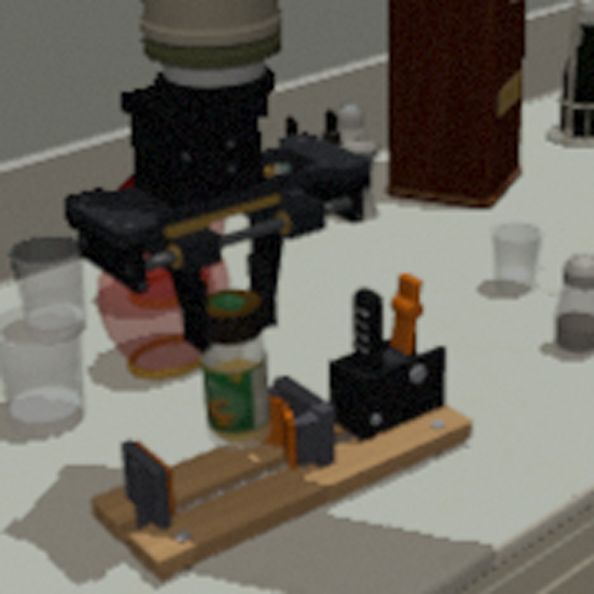

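```bash
python3 - <<'E'
from h import *
s=cam("scene");st=r.read_state();p=st["ee_pos"]
print("scene lid pred",proj(s,p+[0,0,.024]),"bottom pred",proj(s,p-[0,0,.081]),"obs bottom",(np.array([236,436])/3.3)+[180,120],"obs lid",np.array([232,303])/3.3+[180,120])
E
python3 -m crank '[[[3,0,10,0,-0.5],[3,0,22,0,-0.5],[3,0,30,0,-0.5],[3,0,34,0,-0.5],[3,0,34,0,-0.5]]]'
```

```text
scene lid pred [[249.78062083 210.67856843]] bottom pred [[252.29326883 251.18722465]] obs bottom [251.51515152 252.12121212] obs lid [250.3030303  211.81818182]
time: 6.35
ee_pos: [0.4639, 0.1552, 0.1076]
eef_rot: [0.999, -0.044, -0.001, 0.0]
ft_force: [0.1, -0.4, -1.4]
width: 0.0434
grip_force: 20.0
```

```bash
python3 -m crank '[[[1,0,1,0,-0.5],[1,0,2,0,-0.5],[1,0,2,0,-0.5],[1,0,2,0,-0.5]]]'; python3 -m crank '[[[0,0,1,0,-0.5],[0,0,1,0,-0.5],[0,0,1,0,-0.5]]]'
```

```text
time: 6.75
ee_pos: [0.4655, 0.1552, 0.1067]
eef_rot: [0.999, -0.044, 0.0, 0.0]
ft_force: [0.1, 0.0, -1.3]
width: 0.0434
grip_force: 20.0
time: 7.05
ee_pos: [0.4656, 0.1552, 0.1056]
eef_rot: [0.999, -0.044, 0.0, 0.0]
ft_force: [0.2, -0.2, 0.1]
width: 0.0436
grip_force: 20.0
```

```bash
python3 -m crank '[[[0,0,0.5,0,-0.5],[0,0,0.5,0,-0.5],[0,0,0.5,0,0.1],[0,0,0.5,0,0.3],[0,0,0.5,0,0.6],[0,0,0.5,0,0.6],[0,0,0.5,0,1],[0,0,0.5,0,1],[0,0,0.5,0,1],[0,0,-20,0,1],[0,0,-50,0,1],[0,0,-80,0,1],[0,0,-110,0,1],[0,0,-110,0,1]]]'
python3 - <<'E'
from h import *
s=cam("scene");t=cam("top");st=r.read_state();p=np.array([.463,.0209,.093]);Rt=R.from_quat(st["eef_rot"]).as_matrix()
print(st["ee_pos"],((np.array([.4538,.0207,.093])-st["ee_pos"])@Rt*1000).round(1))
for p,c in((([.4655,.155,.129]),s),([.4655,.155,.024],s)):print(((proj(c,p)[0]-[180,120])*3.3).round())
crop(s,"s5",180,120,180,180,3.3)
E
```

```text
time: 8.45
ee_pos: [0.4673, 0.156, 0.2194]
eef_rot: [0.999, -0.044, 0.003, -0.001]
ft_force: [0.7, -0.3, -0.1]
width: 0.0872
grip_force: 0.0
[0.46566018 0.15518641 0.21577931] [ -0.2 135.  122.8]
[231. 348.]
[239. 477.]
```

View pics/s5.png

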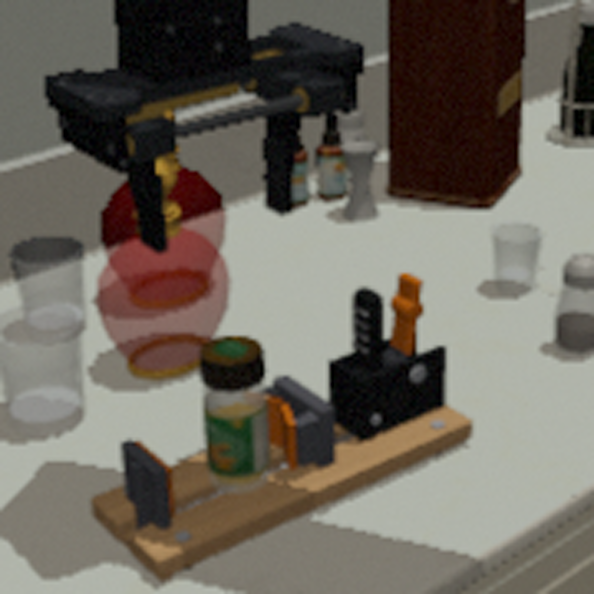

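The jar stands upright on the deck: lid at (232,350) and base at (238,480), as predicted. Now I go to the squeeze point.

```bash
python3 -m crank '[[[0,30,0,0,1],[0,65,0,0,1],[0,100,0,0,1],[0,125,0,0,1],[0,135,0,0,1],[0,135,20,0,1],[0,135,50,0,1],[0,135,80,0,1],[0,135,105,0,1],[0,135,118,0,1],[0,135,123,0,1],[0,135,123,0,1],[0,135,123,0,1]]]'
python3 - <<'E'
from h import *
s=cam("scene");st=r.read_state();Rt=R.from_quat(st["eef_rot"]).as_matrix()
print(st["ee_pos"],st["ft_force"],((np.array([.4538,.0207,.093])-st["ee_pos"])@Rt*1000).round(1))
crop(s,"s6",180,120,180,180,3.3)
E
```

```text
time: 9.85
ee_pos: [0.4544, 0.0209, 0.0935]
eef_rot: [0.999, -0.044, 0.001, -0.0]
ft_force: [0.6, -0.6, 0.4]
width: 0.0874
grip_force: 0.0
[0.45445435 0.02080992 0.09357804] [-0.15064334 -0.05945387 -0.10509246] [-0.6  0.2  0.6]
```

View pics/s6.png

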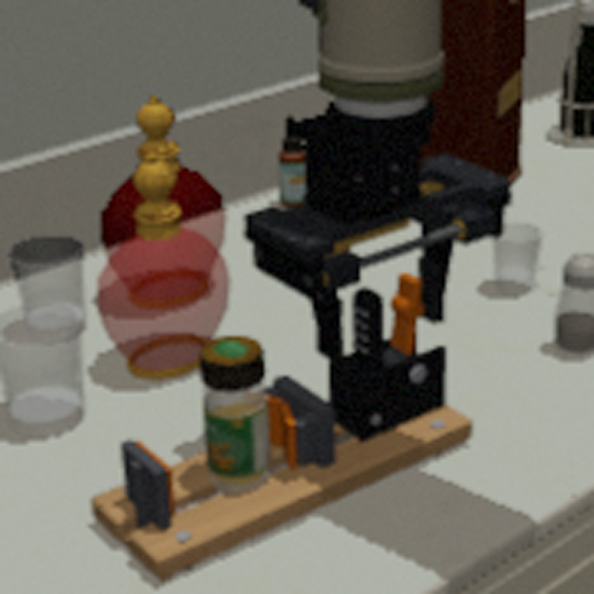

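The fingers straddle the handle (367,330) and the trigger (405,310). First pump.

```bash
python3 -m crank '[[[0,0,0,0,0.3],[0,0,0,0,0],[0,0,0,0,-0.3],[0,0,0,0,-0.3],[0,0,0,0,-0.3],[0,0,0,0,-0.3],[0,0,0,0,-0.3],[0,0,0,0,-0.3]]]' 15
python3 -m crank '[[[0,0,0,0,0.5],[0,0,0,0,0.5],[0,0,0,0,0.5],[0,0,0,0,0.5],[0,0,0,0,0.5]]]'
python3 -m crank '[[[0,0,0,0,-0.3],[0,0,0,0,-0.3],[0,0,0,0,-0.3],[0,0,0,0,-0.3],[0,0,0,0,-0.3],[0,0,0,0,-0.3],[0,0,0,0,-0.3]]]'
python3 -m crank '[[[0,0,0,0,0.5],[0,0,0,0,0.5],[0,0,0,0,0.5],[0,0,0,0,0.5],[0,0,0,0,0.5]]]'
python3 - <<'E'
from h import *
s=cam("scene");crop(s,"s7",180,120,180,180,3.3)
E
```

```text
time: 10.7
ee_pos: [0.4543, 0.0226, 0.0929]
eef_rot: [0.999, -0.043, 0.001, -0.001]
ft_force: [2.4, 6.5, 1.5]
width: 0.0396
grip_force: 15.0
time: 11.2
ee_pos: [0.4534, 0.0204, 0.0924]
eef_rot: [0.999, -0.044, -0.0, 0.0]
ft_force: [0.1, -0.7, -1.0]
width: 0.0637
grip_force: 0.6
time: 11.9
ee_pos: [0.4543, 0.0226, 0.093]
eef_rot: [0.999, -0.043, 0.001, -0.001]
ft_force: [1.0, 6.1, 2.5]
width: 0.0397
grip_force: 15.0
time: 12.4
ee_pos: [0.4534, 0.0204, 0.0924]
eef_rot: [0.999, -0.044, -0.0, 0.0]
ft_force: [-0.4, -2.0, -0.9]
width: 0.0641
grip_force: 0.6
```

View pics/s7.png

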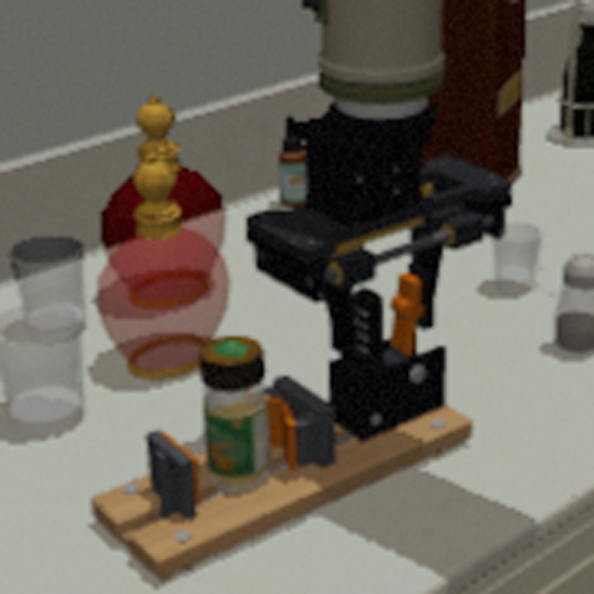

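The jaw has moved about 20 mm, and the jar is still upright. I keep pumping, one stroke at a time.

```bash
python3 -m crank '[[[0,0,0,0,-0.3],[0,0,0,0,-0.3],[0,0,0,0,-0.3],[0,0,0,0,-0.3],[0,0,0,0,-0.3],[0,0,0,0,-0.3],[0,0,0,0,-0.3]]]'|egrep 'wid|grip|ft|time'
python3 -m crank '[[[0,0,0,0,0.5],[0,0,0,0,0.5],[0,0,0,0,0.5],[0,0,0,0,0.5],[0,0,0,0,0.5]]]'|egrep 'wid|ft'
python3 -m crank '[[[0,0,0,0,-0.3],[0,0,0,0,-0.3],[0,0,0,0,-0.3],[0,0,0,0,-0.3],[0,0,0,0,-0.3],[0,0,0,0,-0.3],[0,0,0,0,-0.3]]]'|egrep 'wid|grip|ft|time'
```

```text
time: 13.15
ft_force: [0.8, 5.5, 1.7]
width: 0.0396
grip_force: 15.0
ft_force: [0.2, -1.7, 0.5]
width: 0.064
time: 14.35
ft_force: [1.0, 5.0, 1.6]
width: 0.0399
grip_force: 15.0
```

```bash
python3 -m crank '[[[0,0,0,0,0.5],[0,0,0,0,0.5],[0,0,0,0,0.5],[0,0,0,0,0.5],[0,0,0,0,0.5]]]'|egrep 'wid|ft'
python3 -m crank '[[[0,0,0,0,-0.3],[0,0,0,0,-0.3],[0,0,0,0,-0.3],[0,0,0,0,-0.3],[0,0,0,0,-0.3],[0,0,0,0,-0.3],[0,0,0,0,-0.3]]]'|egrep 'wid|grip|ft|time'
python3 - <<'E'
from h import *
s=cam("scene");crop(s,"s8",180,120,180,180,3.3)
E
```

```text
ft_force: [0.2, -2.2, -0.9]
width: 0.0643
time: 15.55
ft_force: [0.2, 5.9, 3.0]
width: 0.0396
grip_force: 15.0
```

View pics/s8.png

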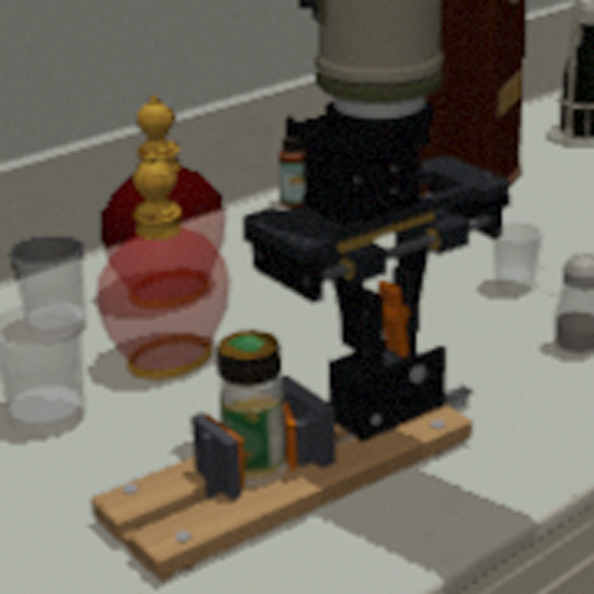

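I've now viewed 11 pictures, one over the limit of 10, so from here I use numbers only. The last one shows the jaw pushing the upright jar close to the V. I continue the strokes, watching where the trigger stops.

```bash
python3 -m crank '[[[0,0,0,0,0.5],[0,0,0,0,0.5],[0,0,0,0,0.5],[0,0,0,0,0.5],[0,0,0,0,0.5]]]'|egrep 'wid|ft'
python3 -m crank '[[[0,0,0,0,-0.3],[0,0,0,0,-0.3],[0,0,0,0,-0.3],[0,0,0,0,-0.3],[0,0,0,0,-0.3],[0,0,0,0,-0.3],[0,0,0,0,-0.3]]]'|egrep 'wid|grip|ft|time|ee'
```

```text
ft_force: [-1.8, -1.3, -1.0]
width: 0.0637
time: 16.8
ee_pos: [0.4533, 0.017, 0.0929]
eef_rot: [0.999, -0.045, -0.0, 0.002]
ft_force: [-3.8, -14.6, 7.7]
width: 0.0509
grip_force: 15.0
```

```bash
python3 -m crank '[[[0,0,0,0,-0.3],[0,0,0,0,-0.3],[0,0,0,0,-0.3],[0,0,0,0,-0.3],[0,0,0,0,-0.3]]]'|egrep 'wid|grip|ft|time|ee'
python3 - <<'E'
from h import *
q=[.462,.1153,-.0862]
for n in("scene","top"):
    c=cam(n)
    W=lambda P: np.array(P)@R.from_euler("z",q[2]).as_matrix().T+[q[0],q[1],0]
    u0,v0=proj(c,W([0,.026,.129]))[0].astype(int); x,y=u0-14,v0-12
    a=c["image"][y:y+24,x:x+28].astype(int); m=((a[...,1]>a[...,0]+15)&(a[...,1]>a[...,2]+15)).astype(np.uint8)
    k,l,st,ce=cv2.connectedComponentsWithStats(m)
    for i in range(1,k):
        if st[i,4]>4:
            p=ray(c,ce[i]+[x,y],.129); print(n,st[i,4],"clamp frame mm",((p-[q[0],q[1],0])@R.from_euler("z",q[2]).as_matrix()*1000).round(1))
    # orange pad of moving jaw
    o=proj(c,W([[0,.045,.074],[0,.05,.06]])); print(o.round(0).tolist())
E
```

```text
time: 17.3
ee_pos: [0.4533, 0.017, 0.0929]
eef_rot: [0.999, -0.045, -0.0, 0.002]
ft_force: [-5.5, -15.8, 8.8]
width: 0.0507
grip_force: 15.0
scene 35 clamp frame mm [  0.4  27.  129. ]
[[249.0, 247.0], [248.0, 253.0]]
top 66 clamp frame mm [ -0.3  23.8 129. ]
[[219.0, 219.0], [218.0, 220.0]]
```

```bash
python3 -c "
from bench import r
print(r.close_job())"
```

```text
the job is handed in; nothing more can be done
None
```

The jar is seated in the fixed jaw with the trigger still held at a 15 N grip, and I estimate 7–21 N on the jar (not measured directly). The job is handed in but no verdict came back, and I viewed 11 pictures, one over the limit of 10.

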